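# Check-weigh a silver bar on a two-pan balance, freeing and re-arresting the beam

### The arm

A 7-joint arm with a two-finger parallel gripper is mounted at the origin on the work surface. World frame = base frame: x ahead of the robot, y to its left, z up, the work surface at z = 0. Lengths are in mm, angles in rad, forces in N, time in s.
With the tool pointing down it reaches from about 350 to 900 mm from the base axis. Payload 8.1 kg.
Tool frame: the origin (TCP) lies midway between the tips of the shut fingers; the grasp point (between the pads) lies robot.hold_point_z behind it (robot.hold_point_z is the distance from the TCP to the grasp point, in mm); z points along the fingers, y is the line along which they close (so a half turn about z gives the same grasp; the last joint's range is limited). The gripper opens to 85 mm and grips with 20 to 120 N. Pads are 22 mm wide; open, the fingers measure 114 mm over their backs; the gripper's body (76 mm by 85 mm) begins 54 mm behind the grasp point. The pads swing forward as they close: fully open they stand 13 mm farther back than shut.
Start: joints at [1.188, 0.434, 0.025, 1.573, -0.012, 1.134, -0.075], TCP at [172.578, -600.715, 231.323] pointing down, gripper open.
Joint ranges: [-2.62, 2.62], [-0.44, 2.09], [-1.27, 1.32], [0.08, 2.57], [-1.32, 4.46], [0.12, 2], [-2.74, 2.74]. Speed limits (rad/s): [2.22, 2.22, 3.01, 3.01, 3.14, 3.14, 3.14].

### API

Orientations are given as [roll, pitch, yaw] about the fixed x, y, z axes, in that order (R = Rz(yaw) Ry(pitch) Rx(roll)).
In Python, from rig import robot gives the robot as it stands.
- The arm moves only by the shell command python3 -m handwheel 'ROWS' [FORCE]. ROWS is JSON, a list of rows, each a list of 5 numbers: the opening, from 0 (shut) to 1 (fully open), then the shift along the world's x, y, z in mm, then the turn about the world's z in degrees. A call has 1 to 20 rows; each row shifts and turns the commanded pose from where the row before left it; what a row does not reach is not made up. A row lasts 1/12 s, in which the tool goes at most 41.7 mm and 7.16 degrees, less where a joint would pass 70% of its speed; a pose out of reach is approached as far as the arm can. A call is refused whole if a number of a shift passes 41.7 or a number of a turn 7.16, either way. A call with a gripper value outside its range is refused whole. The fingers move at their own pace and stop on an object; FORCE is the grip in N (left out, the last holds). Time passes only in rows, so rows that do not move let the fingers close. It gives the time, the measured TCP pose, the force, the opening and the grip force at its end, in the units of the state.
- robot.sense(): the state, without advancing time (a new reading comes with each control period).
- robot.read_camera(name): name is "scene" or "top" or "wrist"; returns the picture (480x640x3 uint8, red, green, blue); there is no depth.
- robot.get_calibration(name): a dict with "fx", "fy", "cx", "cy" (pixels), "R" (3x3) and "t" (3): a world point X has camera coordinates R X + t; the wrist camera has in their place "T_tool_cam" (4x4, takes a point from camera to tool coordinates, whose origin is the TCP and whose axes are the flange's). Camera axes: x right, y down, z forward; pixel columns grow to the right and rows downward; lengths in mm; the calibration is good to about 2 mm. A picture is of the moment at which its call begins: read the wrist's pose just before it. get_calibration takes no time and is no camera call.
- robot.finish_job(): hands the job in; it is judged then, once.
The state is a dict: "time": time; "joint_pos": joint angles; "qd": joint speeds; "tau": joint torques, N m; "tool_pos": TCP position; "eef_rot": TCP orientation; "ft_force": force on the tool from outside, world axes, zero at the start; "moment": the same for the moment, N m; "gripper_width": finger opening in mm; "grip_force": force on a finger pad.
Only numpy, scipy, OpenCV 4.12 (cv2) and the standard library are available. Lean on these libraries where they do the work, as an engineer would, in place of code of your own. Each camera call takes 0.05 s, during which the arm holds its last target. There are 200 camera calls.

### The job

Check the silver bar against the weight that already stands on the two-pan balance: with the beam still arrested, lay the bar flat in the middle of the empty pan and let go of it. Then ease the arrest lever all the way over to free the beam, let the beam settle and hang still for about two seconds so that I can read the pointer, and ease the lever all the way back so that the beam is arrested again, bar and weight still on their pans. While the beam is free touch neither the pans nor what lies on them, never let the beam bang over, and leave the weight and the other things on the bench where they are.

Things in the scene. Friction and masses are not known exactly. Their poses are not given: they have to be found in the camera images.
- balance: Two-pan balance, fixed to the bench: light grey base 170 deep (x) x 300 wide (y), its top 50 mm up. Origin on the bench under its middle; x points from the front (lever side, towards the robot) to the back, y to the left pan. The beam turns on a pillar at the middle, 90 mm up, axis along x. Between the pans a pointer and a scale plate 46 mm wide, 32 mm behind the middle, rise to 183 mm.
- beam (a joint): Tilt of the beam in rad, 0 = level, positive = left pan up; stops at -0.09 and 0.09 (9 mm at a pan). Arrested, pads under the beam hold it level. Free, it is spring-centred and damped: with bar and weight loaded it floats up to 0.05 from level and settles within 2 s; with only one pan loaded it tips right over to its stop. The pans stay horizontal.
- free_pan: Right-hand pan (-y end of the beam), empty at the start: flat steel disc 110 mm across, no rim. Origin at the centre of its upper face, 105 mm to the right of the balance's middle, 124 mm above the bench when the beam is level.
- weight_pan: Left-hand pan (+y end), the same disc, with the weight standing on it. Origin at the centre of its upper face, 105 mm to the left of the balance's middle.
- arrest_lever (a joint): Arrest lever on the front of the base, in rad: 0 = arrested (leans 0.6 rad to the left of upright, towards balance +y), 1.2 = beam free (leans 0.6 rad to the right). Its axis is parallel to balance x, 32 mm above the bench, at the middle of the front. It has a stop at each end, stays where it is left, and takes about 2 N at the knob.
- lever_knob (a point): Centre of the steel ball knob, 24 mm across, at the end of the arrest lever's 9 mm rod, 75 mm from its axis: it swings 85 mm from left to right, 94 mm above the bench at both ends, 107 mm at mid swing. It is 36 mm in front of the base's front face (121 mm in front of the balance's middle), free in front and at both sides.
- bar: Cast silver bar, 84 (x) x 28 (y) x 11 (z) mm with rounded edges, about 250 g (plus or minus 5 percent), lying flat on the bench to the left or right of the balance. Origin at the centre of its underside, x along its length.
- ref_weight: Stainless steel 250 g weight standing on the left pan: a cylinder 32 mm across with a knob on top, 56 mm high. Origin at the centre of its underside. To be left alone.
- stone_box: Grey stone box with a clear lid, 100 (x) x 70 (y) x 22 mm high, lying on the bench at the other side of the balance from the bar. Origin at the centre of its underside. To be left alone.
- lotion_bottle: Yellow bottle, 58 mm across, 115 mm high, at the back left. Origin at the centre of its underside. To be left alone.
- steel_pot: Round lidded steel pot, 60 mm across, 44 mm high, at the back right. Origin at the centre of its underside. To be left alone.
Not all that is in view belongs to the job. There is more than one size of the bar; the job needs the middle-sized.

How it is judged:
By the outcome, as a careful person would: the job done as asked, in the order asked, and still so for the second after the job is handed in, with the robot touching nothing.
It also fails if it takes over 64 s, if anything falls off the work surface, if the arm or the gripper's body presses on something with over 40 N, if the wrist force passes 120 N, or if a joint passes its speed limit or range.

## Working session

There is one attempt and no reset: what is moved stays moved. The work goes in short steps, Python scripts to look and compute and a shell command to move; the robot and the scene stay as the last step left them, time stands still between calls to the robot, and variables do not carry over. Pictures are saved under pics/ and viewed, at most 12 in all, crops included, and the job is handed in when it is done.

```bash
mkdir -p pics; ls; python3 - <<'E'
from rig import robot
import cv2,numpy as np
s=robot.sense();print(s['time'],s['tool_pos'],s['eef_rot'],s['gripper_width'],robot.hold_point_z)
for n in ("scene","top"):
    im=robot.read_camera(n);cv2.imwrite(f"pics/{n}0.png",im[...,::-1]);print(n,robot.get_calibration(n))
print(robot.get_calibration("wrist"))
E
```

```text
pics
0.0 [ 172.39859242 -600.23016516  230.51794834] [-3.14001306e+00  2.03615977e-04  2.79787058e-01] 85.33474401914464 18.700000000000003
scene {'fx': 596.5424322424668, 'fy': 596.5424322424668, 'cx': 320.5297363020411, 'cy': 249.6037362931254, 'R': array([[ 0.82644933,  0.56294418,  0.00868116],
       [ 0.35432575, -0.5080736 , -0.78505699],
       [-0.43753259,  0.65188578, -0.6193627 ]]), 't': array([-357.86636038, -113.28355021, 1502.09808097])}
top {'fx': 521.7101393516463, 'fy': 521.7101393516463, 'cx': 319.27586315536365, 'cy': 243.47443024358932, 'R': array([[-0.00487462, -0.99983782, -0.01733703],
       [-0.99942793,  0.00545139, -0.03337799],
       [ 0.03346708,  0.01716441, -0.99929242]]), 't': array([ -29.55288054,  459.25848999, 1172.42281294])}
{'fx': 346.39294906726235, 'fy': 346.39294906726235, 'cx': 321.31407279877817, 'cy': 237.59375723055552, 'T_tool_cam': array([[-5.77494846e-04, -9.49426160e-01, -3.13989862e-01,
         8.01772318e+01],
       [ 9.99999735e-01, -4.09267911e-04, -6.01691502e-04,
        -1.18015479e+00],
       [ 4.42755678e-04, -3.13990127e-01,  9.49426145e-01,
        -1.43614150e+02],
       [ 0.00000000e+00,  0.00000000e+00,  0.00000000e+00,
         1.00000000e+00]])}
```

View pics/top0.png

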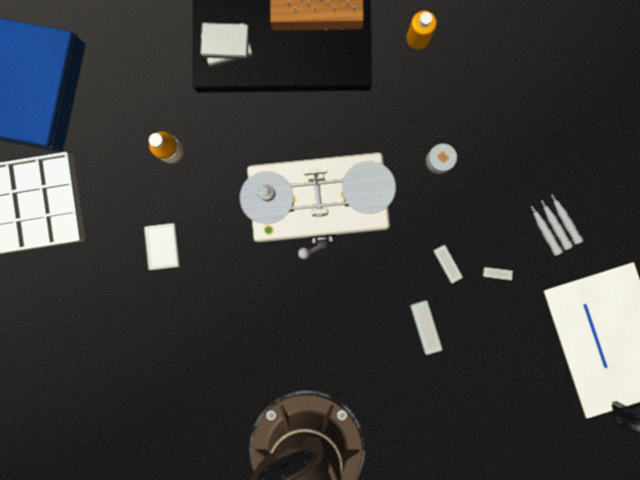

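View pics/scene0.png

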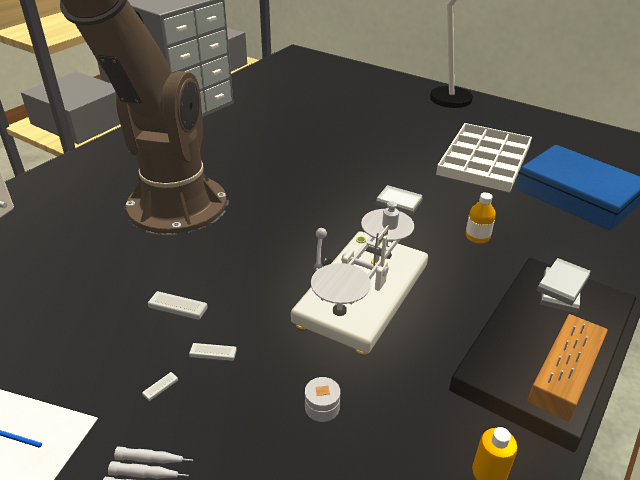

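Top view: the bars at (448,264), (498,273) and (426,327) are all candidates. The balance is at (318,198), its free pan at (368,187), the weight on the left pan at (266,192), and the lever knob at (304,253), which is the arrested side. In the scene view the bars are at (213,352) mid, (160,386) small and (178,304) large. By size I choose the middle one, top (448,264), and will check it by measurement and a crop.

```bash
cat > h.py <<'E'
import cv2,numpy as np
from rig import robot
def ray(n,u,v,s=None):
    c=robot.get_calibration(n); d=np.array([(u-c['cx'])/c['fx'],(v-c['cy'])/c['fy'],1.])
    if n=='wrist':
        from scipy.spatial.transform import Rotation as Ro
        R=Ro.from_euler('xyz',s['eef_rot']).as_matrix(); T=c['T_tool_cam']
        return R@T[:3,3]+s['tool_pos'], R@T[:3,:3]@d
    R=np.array(c['R']); return -R.T@c['t'], R.T@d
def plane(r,z): o,d=r; return o+d*(z-o[2])/d[2]
def tri(a,b):
    (o,d),(p,e)=a,b; k=np.linalg.lstsq(np.c_[d,-e],p-o,rcond=None)[0]
    x,y=o+d*k[0],p+e*k[1]; return (x+y)/2,np.linalg.norm(x-y)
def blobs(im,box,lo,hi=256,amin=60):
    u0,v0,u1,v1=box; g=cv2.cvtColor(im,cv2.COLOR_RGB2GRAY)[v0:v1,u0:u1]
    m=((g>=lo)&(g<hi)).astype(np.uint8)
    cs,_=cv2.findContours(m,cv2.RETR_EXTERNAL,cv2.CHAIN_APPROX_NONE)
    return [c+np.array([[u0,v0]]) for c in cs if cv2.contourArea(c)>amin]
E
python3 - <<'E'
from h import *
T=cv2.imread('pics/top0.png')[...,::-1].copy();S=cv2.imread('pics/scene0.png')[...,::-1].copy()
def cen(c): m=cv2.moments(c);return m['m10']/m['m00'],m['m01']/m['m00']
bt=[(cen(c),c) for c in blobs(T,(400,235,520,365),90)]
bs=[(cen(c),c) for c in blobs(S,(130,280,250,410),90)]
for p,c in bt:
    w=np.array([plane(ray('top',*q),11)[:2] for q in c[:,0].astype(float)],np.float32)
    r=cv2.minAreaRect(w);print('top',np.round(p,1),np.round(r[0],1),np.round(r[1],1),round(r[2],1), 'box',np.round(cv2.boxPoints(r)).tolist())
    for q,_ in bs:
        X,e=tri(ray('top',*p),ray('scene',*q))
        if e<12: print('   tri',np.round(q,1),X.round(1),round(e,1))
a=cv2.resize(T[230:365,395:530],(540,540),interpolation=2)
b=cv2.resize(T[140:275,235:405],None,fx=1.5,fy=1.5)
cv2.imwrite('pics/c1.png',a[...,::-1])
c=cv2.resize(S[200:360,270:450],None,fx=4,fy=3.5,interpolation=2);d=cv2.resize(T[140:275,235:405],None,fx=4,fy=4,interpolation=2)
cv2.imwrite('pics/c2.png',d[...,::-1]);cv2.imwrite('pics/c3.png',c[...,::-1])
E
```

```text
top [425.9 327.3] [ 270.6 -269.3] [118.4  41.2] 16.5 box [[208.0, -266.0], [220.0, -306.0], [333.0, -272.0], [321.0, -233.0]]
   tri [177.5 304.7] [ 269.5 -270.    10.7] 2.1
top [497.5 273.2] [ 390.2 -430.5] [66.3 23.6] 82.6 box [[374.0, -462.0], [398.0, -465.0], [406.0, -399.0], [383.0, -396.0]]
   tri [159.7 385.6] [ 388.9 -432.8    7.7] 3.3
   tri [177.5 304.7] [ 397.8 -377.4  165. ] 10.1
top [447.7 263.6] [ 412.3 -319.8] [86.5 31.5] 28.1 box [[367.0, -326.0], [382.0, -354.0], [458.0, -313.0], [443.0, -286.0]]
   tri [212.6 351.1] [ 411.1 -321.1    9. ] 3.0
```

View pics/c1.png

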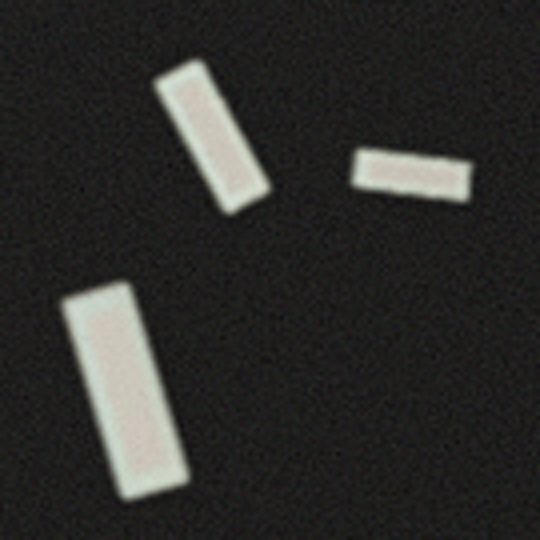

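View pics/c2.png

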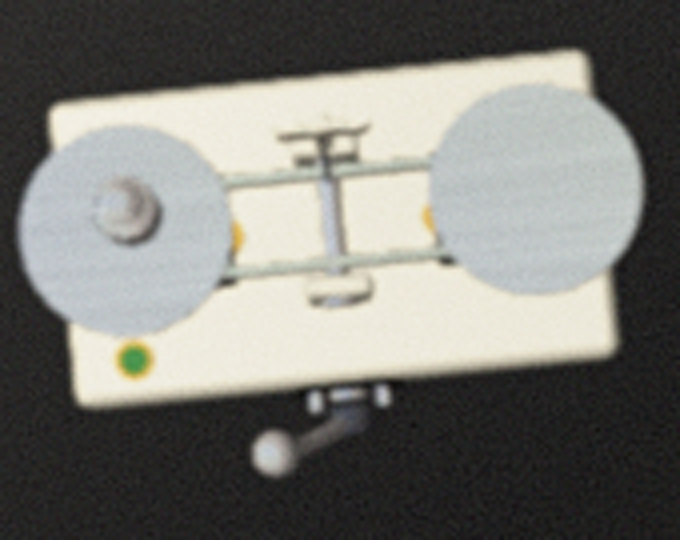

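View pics/c3.png

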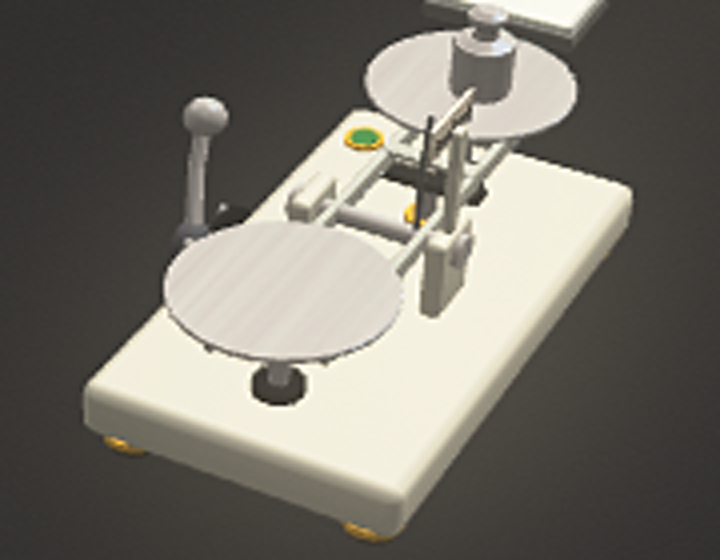

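The crop shows three bars of different length. The upper-left one (top px 448,264) measures 86 x 31 mm at height ≈ 9–11, so it is the 84 x 28 bar. In the balance crops the pans are at top px (369,187) and (266,197.5) and the knob at (303.5,253); scene px are (341,283), (388,223) and (321.5,233).

```bash
python3 - <<'E'
from h import *
P={'R':((369.2,187),(340.8,282.9)),'L':((266.2,197.5),(387.8,223.4)),'knob':((303.5,253.2),(321.5,233.1))}
W={}
for k,(a,b) in P.items():
    X,e=tri(ray('top',*a),ray('scene',*b));z=94 if k=='knob' else 124
    W[k]=X;print(k,X.round(1),round(e,1),plane(ray('top',*a),z).round(1),plane(ray('scene',*b),z).round(1))
d=W['L']-W['R'];yaw=np.arctan2(-d[0],d[1]);m=(W['L']+W['R'])/2
print(np.linalg.norm(d[:2]),np.degrees(yaw),m)
c,s=np.cos(yaw),np.sin(yaw)
for y in(42.3,0,-42.3): print('knob pred',m[:2]+np.array([c*-121-s*y,s*-121+c*y]))
E
python3 -m handwheel '[[0.6,20,25,0,6],[0.6,20,25,0,6],[0.6,20,25,0,0],[0.6,20,25,0,0],[0.6,20,25,0,0],[0.6,20,25,-10,0],[0.6,20,25,-10,0],[0.6,10,25,-10,0],[0.6,10,20,-10,0],[0.6,10,10,-10,0],[0.6,0,0,0,0],[0.6,0,0,0,0]]' 40
python3 - <<'E'
from h import *
s=robot.sense();im=robot.read_camera('wrist');cv2.imwrite('pics/w1.png',im[...,::-1]);np.save('w1.npy',np.r_[s['tool_pos'],s['eef_rot']]);print(s['tool_pos'],s['eef_rot'])
for c in blobs(im,(0,0,640,480),90,amin=400):
    w=np.array([plane(ray('wrist',*q,s),11)[:2] for q in c[:,0].astype(float)],np.float32)
    r=cv2.minAreaRect(w);print(cv2.minAreaRect(c)[0],r)
E
```

```text
R [ 569.8 -136.6  124. ] 0.6 [ 570.  -136.4  124. ] [ 569.6 -136.8  124. ]
L [549.7  74.1 124.8] 0.4 [550.   74.3 124. ] [549.  75. 124.]
knob [435.5  -0.7  96.8] 1.0 [ 4.36e+02 -3.00e-01  9.40e+01] [433.    2.2  94. ]
211.6326751349591 5.449395082585267 [559.7337516 -31.2578035 124.4263363]
knob pred [435.26353011  -0.63993354]
knob pred [439.28061555 -42.74875714]
knob pred [443.297701   -84.85758073]
time: 1.1
tool_pos: [342.6, -370.0, 180.9]
eef_rot: [-3.14, 0.001, 0.491]
ft_force: [-0.4, -0.2, 0.9]
gripper_width: 51.4
grip_force: 0.0
[ 342.5905008  -370.03354161  180.88617978] [-3.14035016e+00  5.02662210e-04  4.91016357e-01]
(460.9507141113281, 455.10479736328125) ((157.9110870361328, -656.0869750976562), (130.2079620361328, 48.879188537597656), 62.1876220703125)
(400.93939208984375, 318.3190612792969) ((281.93896484375, -494.29193115234375), (68.42964172363281, 17.632658004760742), 45.43916702270508)
(241.9040069580078, 318.445556640625) ((203.8300323486328, -348.6763916015625), (68.83267974853516, 18.172969818115234), 11.022469520568848)
(543.91748046875, 332.267822265625) ((
[... 219 characters left out ...]
06), 82.216552734375)
(190.01950073242188, 226.56967163085938) ((269.69775390625, -266.6852722167969), (118.33094787597656, 38.460548400878906), 16.461950302124023)
(624.2266845703125, 161.85891723632812) ((508.0195617675781, -585.3154296875), (116.27952575683594, 24.566335678100586), 28.045114517211914)
(566.55859375, 156.72683715820312) ((486.43927001953125, -536.8167114257812), (124.10981750488281, 23.527803421020508), 28.50988006591797)
(596.1951293945312, 156.0458984375) ((499.4608154296875, -560.3201293945312), (124.76657104492188, 24.088029861450195), 27.926897048950195)
(307.5, 115.0) ((411.53436279296875, -318.4914855957031), (82.2306137084961, 27.45632553100586), 28.11191177368164)
```

```bash
python3 -m handwheel '[[0.6,14,10,-10,0],[0.6,14,10,-15,0],[0.6,14,10,-15,0],[0.6,14,10,-15,0],[0.6,13,11,-15,0],[0.6,0,0,-10,0],[0.6,0,0,0,0],[0.6,0,0,0,0]]'
python3 - <<'E'
from h import *
s=robot.sense();im=robot.read_camera('wrist');print(s['tool_pos'],s['eef_rot'])
o=np.load('w1.npy');s0={'tool_pos':o[:3],'eef_rot':o[3:]}
for c in blobs(im,(0,0,640,480),90,amin=400):
    w=np.array([plane(ray('wrist',*q,s),11)[:2] for q in c[:,0].astype(float)],np.float32)
    r=cv2.minAreaRect(w)
    if np.hypot(r[0][0]-412,r[0][1]+319)<40:
        p=cv2.minAreaRect(c)[0];print(p,r,tri(ray('wrist',*p,s),ray('wrist',307.5,115,s0)))
E
```

```text
time: 1.82
tool_pos: [410.5, -321.0, 101.3]
eef_rot: [-3.141, 0.001, 0.487]
ft_force: [0.2, -0.9, 0.2]
gripper_width: 51.2
grip_force: 0.0
[ 410.50893679 -321.03953062  101.34841896] [-3.14130057e+00  1.15451105e-03  4.87435119e-01]
(320.5, 234.5) ((412.4254150390625, -318.2404479980469), (84.5389633178711, 28.202226638793945), 28.14562225341797) (array([ 413.00268962, -317.23445082,    7.02961606]), np.float64(0.36797395783098447))
```

```bash
python3 -m handwheel '[[0.6,2,2.5,-15,0],[0.6,0,0,-20,0],[0.6,0,0,-20,0],[0.6,0,0,-15,0],[0.6,0,0,-12,0],[0.6,0,0,-8,0],[0.6,0,0,-5,0],[0.6,0,0,-2,0],[0.6,0,0,0,0],[0.6,0,0,0,0],[0.6,0,0,0,0]]'
```

```text
time: 2.78
tool_pos: [414.0, -317.6, 5.0]
eef_rot: [3.14, -0.001, 0.489]
ft_force: [0.2, -0.5, 0.7]
gripper_width: 51.2
grip_force: 0.0
```

```bash
python3 -m handwheel '[[0.6,0,0,-2,0],[0.6,0,0,0,0],[0.2,0,0,0,0],[0.2,0,0,0,0],[0.2,0,0,0,0],[0.2,0,0,0,0],[0.2,0,0,0,0],[0.2,0,0,0,0],[0.2,0,0,0,0]]' 40; python3 -m handwheel '[[0.2,0,0,5,0],[0.2,0,0,10,0],[0.2,0,0,15,0],[0.2,0,0,20,0],[0.2,0,0,10,0],[0.2,0,0,0,0],[0.2,0,0,0,0]]' 40
```

```text
time: 3.53
tool_pos: [413.8, -317.3, 2.7]
eef_rot: [3.141, -0.0, 0.489]
ft_force: [-1.7, 0.9, 5.5]
gripper_width: 26.5
grip_force: 39.7
time: 4.12
tool_pos: [413.8, -317.5, 62.8]
eef_rot: [3.14, -0.001, 0.489]
ft_force: [-0.5, 0.3, -2.5]
gripper_width: 26.1
grip_force: 40.1
```

```bash
python3 -m handwheel '[[0.2,0,0,15,0],[0.2,4,4,20,0],[0.2,8,9,20,0],[0.2,12,14,20,0],[0.2,16,19,20,0],[0.2,18,21,5,0],[0.2,18,21,0,0],[0.2,18,21,0,0],[0.2,18,21,0,0],[0.2,16,19,0,0],[0.2,12,14,0,0],[0.2,9,9,0,0],[0.2,5,6,0,0],[0.2,3,4,0,0],[0.2,0,0,0,0],[0.2,0,0,0,0],[0.2,0,0,0,0],[0.2,0,0,0,0]]'
python3 - <<'E'
from h import *
s=robot.sense();print(s['tool_pos'])
im=robot.read_camera('wrist');cv2.imwrite('pics/w2.png',im[...,::-1])
E
```

```text
time: 5.62
tool_pos: [570.0, -136.4, 162.4]
eef_rot: [3.141, 0.001, 0.488]
ft_force: [0.3, -0.9, -2.5]
gripper_width: 26.4
grip_force: 40.1
[ 569.97216163 -136.41096792  162.35378479]
```

View pics/w2.png

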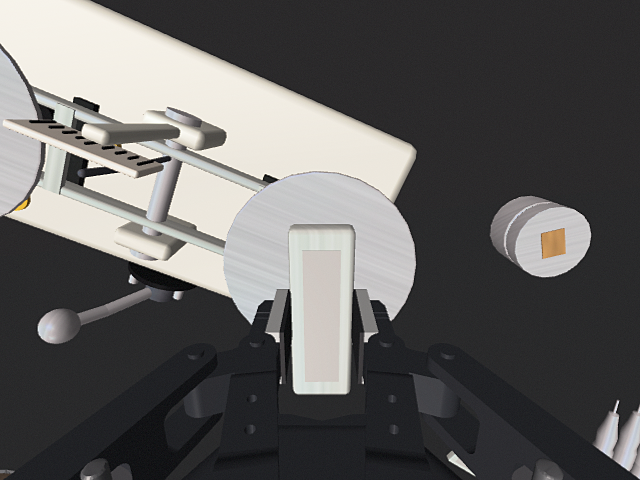

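The bar is held level in the fingers above the pan. The bar spans (290–354, 224–394); the pan edges are at (224,258), (415,262) and (320,171).

```bash
python3 - <<'E'
from h import *
s=robot.sense();p=[plane(ray('wrist',u,v,s),124)[:2] for u,v in((224,255),(250,200),(320,171),(390,200),(415,255),(412,285))]
p=np.array(p);A=np.c_[2*p,np.ones(len(p))];x=np.linalg.lstsq(A,(p**2).sum(1),rcond=None)[0]
print('pan',x[:2],np.sqrt(x[2]+x[:2]@x[:2]))
z=s['tool_pos'][2]-2.7+11
q=np.array([plane(ray('wrist',u,v,s),z) for u,v in((290,226),(354,226),(289,393),(352,393))]);print('bar',q.mean(0),np.linalg.norm(q[0]-q[1]),np.linalg.norm(q[0]-q[2]))
E
```

```text
pan [ 570.92363453 -133.26334201] 54.371645421037805
bar [ 568.2293683  -135.61607796  170.71380437] 26.04146464912702 84.10733767898547
```

```bash
python3 -m handwheel '[[0.2,2,1,-3,0],[0.2,0,0,-6,0],[0.2,0,0,-7,0],[0.2,0,0,-6,0],[0.2,0,0,-4,0],[0.2,0,0,-3,0],[0.2,0,0,-2,0],[0.2,0,0,-1,0],[0.2,0,0,0,0],[0.2,0,0,0,0]]'
python3 -m handwheel '[[0.2,0,0,-1,0],[0.2,0,0,-1,0],[0.2,0,0,-0.5,0],[0.2,0,0,0,0],[0.2,0,0,0,0]]'
```

```text
time: 6.5
tool_pos: [572.7, -134.2, 130.5]
eef_rot: [3.141, -0.0, 0.489]
ft_force: [0.1, 0.1, -2.6]
gripper_width: 26.4
grip_force: 40.1
time: 6.92
tool_pos: [572.6, -134.2, 127.8]
eef_rot: [3.142, -0.0, 0.489]
ft_force: [0.8, 0.1, -1.8]
gripper_width: 27.1
grip_force: 40.1
```

```bash
python3 -m handwheel '[[0.2,0,0,-0.5,0],[0.2,0,0,0,0],[0.2,0,0,-0.3,0],[0.2,0,0,0,0],[0.2,0,0,0,0]]'
```

```text
time: 7.33
tool_pos: [572.6, -134.2, 127.0]
eef_rot: [3.142, 0.0, 0.489]
ft_force: [0.3, -0.0, -2.7]
gripper_width: 26.7
grip_force: 40.1
```

```bash
python3 -m handwheel '[[0.2,0,0,-0.5,0],[0.2,0,0,0,0],[0.2,0,0,0,0]]';python3 -m handwheel '[[0.2,0,0,-0.5,0],[0.2,0,0,0,0],[0.2,0,0,0,0]]'
```

```text
time: 7.58
tool_pos: [572.7, -134.2, 126.8]
eef_rot: [3.141, -0.0, 0.489]
ft_force: [-0.7, 0.1, 1.1]
gripper_width: 27.0
grip_force: 40.4
time: 7.83
tool_pos: [572.7, -134.2, 126.6]
eef_rot: [3.141, -0.0, 0.489]
ft_force: [-2.7, 0.5, 4.6]
gripper_width: 26.8
grip_force: 40.9
```

```bash
python3 -m handwheel '[[0.2,0,0,0.5,0],[0.32,0,0,0,0],[0.36,0,0,0,0],[0.42,0,0,0,0],[0.5,0,0,0,0],[0.55,0,0,0,0],[0.55,0,0,0,0],[0.55,0,0,3,0],[0.55,0,0,6,0],[0.55,0,0,12,0],[0.55,0,0,18,0],[0.55,0,0,15,0],[0.55,0,0,10,0],[0.55,0,0,0,0]]'
python3 - <<'E'
from h import *
s=robot.sense()
im=robot.read_camera('wrist');cv2.imwrite('pics/w3.png',im[...,::-1])
t=robot.read_camera('top');cv2.imwrite('pics/t3.png',t[...,::-1])
print(s['tool_pos'])
E
```

```text
time: 9.0
tool_pos: [574.0, -134.4, 193.2]
eef_rot: [3.139, -0.003, 0.489]
ft_force: [0.2, -0.2, 0.4]
gripper_width: 46.9
grip_force: 0.0
[ 574.0019876  -134.35858097  193.20008194]
```

View pics/w3.png

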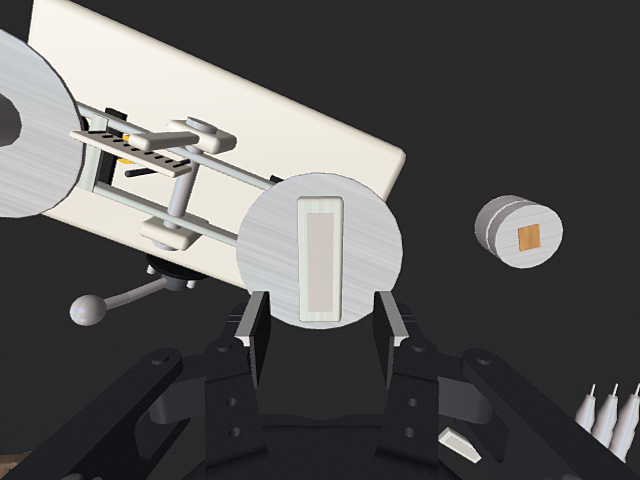

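The bar lies flat on the pan: bar (297–343, 197–321), pan (237–403, 173–329), knob at (88,310). Next I measure the offset and the knob.

```bash
python3 - <<'E'
from h import *
s=robot.sense();s0={'tool_pos':np.array([570,-136.4,162.4]),'eef_rot':[3.141,.001,.488]}
p=np.array([plane(ray('wrist',u,v,s),124)[:2] for u,v in((237,247),(262,196),(320,172.5),(380,196),(403,247),(384,304),(320,329))])
x=np.linalg.lstsq(np.c_[2*p,np.ones(len(p))],(p**2).sum(1),rcond=None)[0];print('pan',x[:2],np.sqrt(x[2]+x[:2]@x[:2]))
q=np.array([plane(ray('wrist',u,v,s),135) for u,v in((298,197),(342,197),(299,320.5),(341,320.5))]);print('bar',q.mean(0))
print('knob',tri(ray('wrist',88,310,s),ray('wrist',59,326,s0)),tri(ray('wrist',88,310,s),ray('top',303.5,253.2)))
E
```

```text
pan [ 569.60660668 -133.8710125 ] 54.34173730039589
bar [ 570.13198923 -133.13371839  135.        ]
knob (array([440.27200596,  -1.38471932, 100.73364751]), np.float64(0.8121393037161115)) (array([ 4.36047678e+02, -1.38507547e-01,  9.62710708e+01]), np.float64(0.48200774933341073))
```

```bash
python3 -m handwheel '[[0.5,-5,3,5,0],[0.5,-9,8,0,-3],[0.5,-13,13,0,-5],[0.5,-16,16,0,-6],[0.5,-17,17,0,-6],[0.5,-17,17,0,-2.5],[0.5,-17,17,0,0],[0.5,-16,16,0,0],[0.5,-13,13,0,0],[0.5,-9,8,-5,0],[0.5,-5,5,-10,0],[0.5,-2,1,-15,0],[0.5,0,0,-15,0],[0.5,0,0,-15,0],[0.5,0,0,-8,0],[0.5,0,0,-4,0],[0.5,0,0,0,0],[0.5,0,0,0,0]]'
python3 - <<'E'
from h import *
s=robot.sense();im=robot.read_camera('wrist');cv2.imwrite('pics/w4.png',im[...,::-1]);print(s['tool_pos'],s['eef_rot'])
E
```

```text
time: 10.6
tool_pos: [433.6, -0.2, 123.7]
eef_rot: [3.142, 0.0, 0.096]
ft_force: [0.6, 0.3, -0.3]
gripper_width: 42.6
grip_force: 0.0
[ 4.33611617e+02 -1.86512421e-01  1.23731334e+02] [3.14159162e+00 1.48196910e-04 9.64237355e-02]
```

View pics/w4.png

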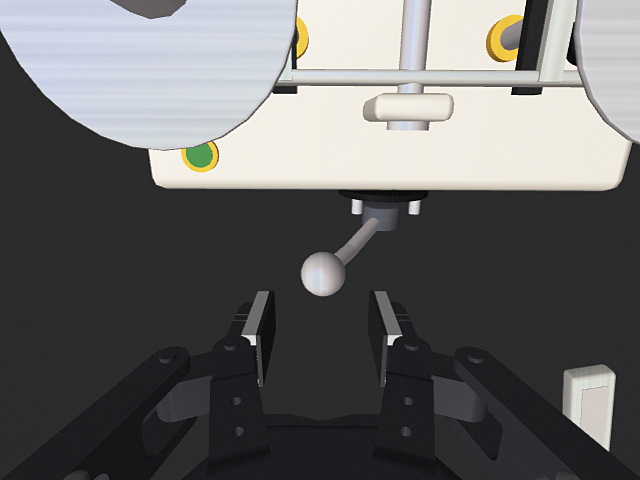

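The knob at (322.5,274) sits midway between the fingers, about 2 mm ahead of them.

```bash
python3 -m handwheel '[[0.5,1,0,-8,0],[0.5,1,0,-10,0],[0.5,0,0,-10,0],[0.5,0,0,-6,0],[0.5,0,0,-2,0],[0.5,0,0,0,0],[0.5,0.1,-1.5,0,0],[0.5,0.1,-1.5,0,0],[0.5,0.2,-1.5,0,0],[0.5,0.2,-1.5,0,0],[0.5,0.1,-1.5,0,0],[0.5,0.1,-1.5,0,0]]' && python3 -m handwheel '[[0.5,0.1,-1.5,0.8,0],[0.5,0.2,-1.5,0.8,0],[0.5,0.1,-1.5,0.9,0],[0.5,0.2,-1.5,0.9,0],[0.5,0.1,-1.5,0.9,0],[0.5,0.2,-1.5,0.8,0],[0.5,0.1,-1.5,0.8,0]]'
```

```text
time: 11.65
tool_pos: [436.5, -9.5, 87.7]
eef_rot: [3.141, -0.0, 0.096]
ft_force: [0.5, 0.5, -0.4]
gripper_width: 42.6
grip_force: 0.0
time: 12.23
tool_pos: [437.6, -19.5, 93.7]
eef_rot: [-3.141, -0.001, 0.097]
ft_force: [-0.0, 4.4, 3.2]
gripper_width: 42.3
grip_force: 2.0
```

```bash
python3 -m handwheel '[[0.5,0.1,-1.5,0.6,0],[0.5,0.2,-1.5,0.6,0],[0.5,0.1,-1.5,0.6,0],[0.5,0.2,-1.5,0.6,0],[0.5,0.1,-1.5,0.6,0],[0.5,0.2,-1.5,0.5,0],[0.5,0.1,-1.5,0.5,0],[0.5,0.1,-1.5,0.4,0],[0.5,0.2,-1.5,0.4,0],[0.5,0.1,-1.5,0.3,0],[0.5,0.2,-1.5,0.3,0],[0.5,0.1,-1.5,0.3,0],[0.5,0.2,-1.5,0.3,0],[0.5,0.1,-1.5,0.3,0]]' && python3 -m handwheel '[[0.5,0.1,-1.5,0.1,0],[0.5,0.2,-1.5,0.1,0],[0.5,0.1,-1.5,0.1,0],[0.5,0.2,-1.5,0.1,0],[0.5,0.1,-1.5,0.1,0],[0.5,0.2,-1.5,0.1,0],[0.5,0.1,-1.5,0.1,0],[0.5,0.1,-1.5,-0.1,0],[0.5,0.2,-1.5,-0.1,0],[0.5,0.1,-1.5,-0.1,0],[0.5,0.2,-1.5,-0.1,0],[0.5,0.1,-1.5,-0.1,0],[0.5,0.2,-1.5,-0.1,0],[0.5,0.1,-1.5,-0.1,0]]' && python3 -m handwheel '[[0.5,0.1,-1.5,-0.3,0],[0.5,0.2,-1.5,-0.3,0],[0.5,0.1,-1.5,-0.3,0],[0.5,0.2,-1.5,-0.3,0],[0.5,0.1,-1.5,-0.3,0],[0.5,0.2,-1.5,-0.4,0],[0.5,0.1,-1.5,-0.4,0],[0.5,0.1,-1.5,-0.5,0],[0.5,0.2,-1.5,-0.5,0],[0.5,0.1,-1.5,-0.6,0],[0.5,0.2,-1.5,-0.6,0],[0.5,0.1,-1.5,-0.6,0],[0.5,0.2,-1.5,-0.6,0],[0.5,0.1,-1.5,-0.6,0]]'
```

```text
time: 13.4
tool_pos: [439.3, -40.9, 99.7]
eef_rot: [3.141, 0.0, 0.096]
ft_force: [-0.3, 2.8, 2.2]
gripper_width: 42.7
grip_force: 1.1
time: 14.57
tool_pos: [441.4, -61.9, 99.7]
eef_rot: [3.142, -0.0, 0.096]
ft_force: [-1.4, 1.7, 1.1]
gripper_width: 43.0
grip_force: 0.9
time: 15.73
tool_pos: [443.4, -82.9, 93.3]
eef_rot: [3.142, 0.0, 0.096]
ft_force: [0.3, 1.3, 1.0]
gripper_width: 42.4
grip_force: 0.7
```

```bash
python3 -m handwheel '[[0.5,0.1,-1.5,-0.8,0],[0.5,0.2,-1.5,-0.8,0],[0.5,0.1,-1.5,-0.8,0],[0.5,0.2,-1.5,-0.9,0],[0.5,0.1,-1.5,-0.9,0],[0.5,0.2,-1.5,-0.9,0],[0.5,0.1,-1,-0.8,0]]' && python3 -m handwheel '[[0.5,0,-1,0,0],[0.5,0,-1,0,0],[0.5,0,0,0,0]]'
```

```text
time: 16.32
tool_pos: [444.4, -92.9, 87.4]
eef_rot: [3.142, 0.0, 0.096]
ft_force: [-0.6, 3.8, 4.0]
gripper_width: 42.5
grip_force: 2.1
time: 16.57
tool_pos: [444.4, -93.2, 87.4]
eef_rot: [-3.14, -0.0, 0.098]
ft_force: [-0.3, 7.2, 0.5]
gripper_width: 42.7
grip_force: 3.8
```

```bash
python3 -m handwheel '[[0.5,0,-1,0,0],[0.5,0,-1,0,0],[0.5,0,0,0,0]]' && python3 -m handwheel '[[0.5,0,2,0,0],[0.5,-0.5,2,0,0],[0.5,-0.5,3,0,0],[0.5,0,3,0,0],[0.5,0,0,0,0],[0.5,0,0,0,0],[0.5,0,0,0,0],[0.5,0,0,0,0],[0.5,0,0,0,0],[0.5,0,0,0,0],[0.5,0,0,0,0],[0.5,0,0,0,0],[0.5,0,0,0,0],[0.5,0,0,0,0],[0.5,0,0,0,0],[0.5,0,0,0,0],[0.5,0,0,0,0],[0.5,0,0,0,0]]'; python3 - <<'E'
from h import *
im=robot.read_camera('scene');cv2.imwrite('pics/s5.png',cv2.resize(im[190:370,270:450],(720,600),interpolation=2)[...,::-1])
im=robot.read_camera('wrist');cv2.imwrite('pics/w5.png',im[...,::-1])
E
```

```text
time: 16.82
tool_pos: [444.5, -93.5, 87.3]
eef_rot: [-3.138, -0.0, 0.099]
ft_force: [0.1, 14.5, 0.9]
gripper_width: 42.9
grip_force: 7.0
time: 18.32
tool_pos: [443.4, -86.7, 87.5]
eef_rot: [3.142, 0.0, 0.096]
ft_force: [0.2, -1.2, -0.6]
gripper_width: 42.7
grip_force: 0.0
```

View pics/s5.png

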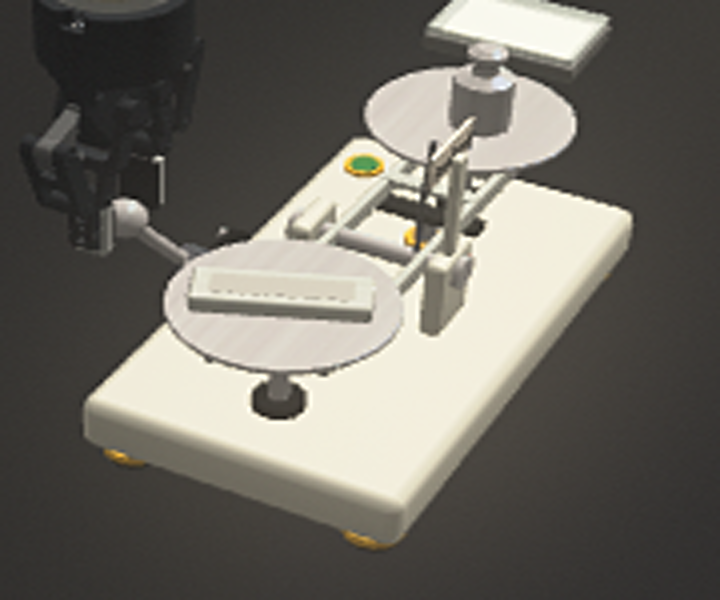

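View pics/w5.png

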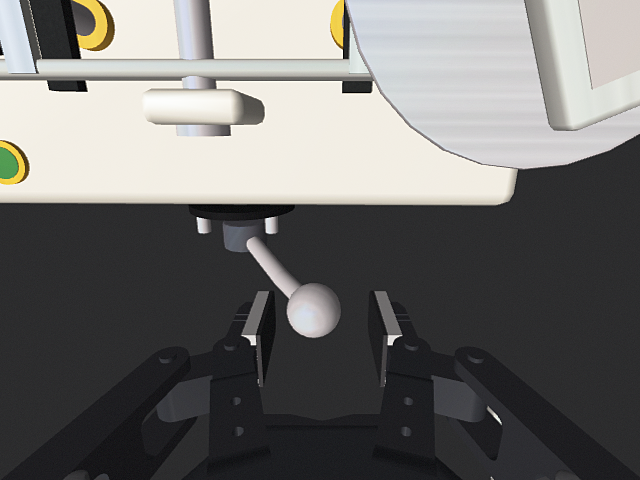

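The lever is fully over to the right and the knob (314,310) is clear of both fingers. The beam is free and near level, with the bar and weight on their pans. I'll wait for it to settle and for the reading.

```bash
Z='x'; python3 -m handwheel '[[0.5,0,0,0,0],[0.5,0,0,0,0],[0.5,0,0,0,0],[0.5,0,0,0,0],[0.5,0,0,0,0],[0.5,0,0,0,0],[0.5,0,0,0,0],[0.5,0,0,0,0],[0.5,0,0,0,0],[0.5,0,0,0,0],[0.5,0,0,0,0],[0.5,0,0,0,0],[0.5,0,0,0,0],[0.5,0,0,0,0],[0.5,0,0,0,0],[0.5,0,0,0,0],[0.5,0,0,0,0],[0.5,0,0,0,0],[0.5,0,0,0,0],[0.5,0,0,0,0]]' >/dev/null; python3 - <<'E'
from h import *
cv2.imwrite('pics/a.png',robot.read_camera('scene'))
E
python3 -m handwheel '[[0.5,0,0,0,0],[0.5,0,0,0,0],[0.5,0,0,0,0],[0.5,0,0,0,0],[0.5,0,0,0,0],[0.5,0,0,0,0],[0.5,0,0,0,0],[0.5,0,0,0,0],[0.5,0,0,0,0],[0.5,0,0,0,0],[0.5,0,0,0,0],[0.5,0,0,0,0],[0.5,0,0,0,0],[0.5,0,0,0,0],[0.5,0,0,0,0],[0.5,0,0,0,0],[0.5,0,0,0,0],[0.5,0,0,0,0],[0.5,0,0,0,0],[0.5,0,0,0,0]]' >/dev/null;python3 -m handwheel '[[0.5,0,0,0,0],[0.5,0,0,0,0],[0.5,0,0,0,0],[0.5,0,0,0,0],[0.5,0,0,0,0],[0.5,0,0,0,0],[0.5,0,0,0,0],[0.5,0,0,0,0],[0.5,0,0,0,0],[0.5,0,0,0,0]]'; python3 - <<'E'
from h import *
a=cv2.imread('pics/a.png').astype(int);b=robot.read_camera('scene').astype(int);print(np.abs(a-b)[190:370,270:450].max(),np.abs(a-b)[190:370,270:450].mean())
E
python3 -m handwheel '[[0.5,0,1.5,0,0],[0.5,-0.1,1.5,0,0],[0.5,-0.2,1.5,0,0],[0.5,-0.1,1.5,0,0],[0.5,-0.2,1.5,0,0],[0.5,-0.1,1.5,0,0],[0.5,-0.2,1.5,0,0],[0.5,-0.1,1.5,0.4,0],[0.5,-0.1,1.5,0.8,0],[0.5,-0.2,1.5,0.8,0],[0.5,-0.1,1.5,0.9,0],[0.5,-0.2,1.5,0.9,0],[0.5,-0.1,1.5,0.9,0],[0.5,-0.2,1.5,0.8,0]]'
```

```text
time: 22.63
tool_pos: [443.4, -86.7, 87.5]
eef_rot: [3.142, -0.0, 0.096]
ft_force: [0.6, 0.1, -0.5]
gripper_width: 42.9
grip_force: 0.0
6 0.6783641975308642
time: 23.85
tool_pos: [441.7, -66.3, 93.4]
eef_rot: [3.141, -0.001, 0.096]
ft_force: [-0.6, -5.5, 3.5]
gripper_width: 42.9
grip_force: 2.5
```

The beam hung still from 20 to 22.7 s (the pictures differ only by noise). Now I ease the lever back.

```bash
python3 -m handwheel '[[0.5,-0.1,1.5,0.6,0],[0.5,-0.2,1.5,0.6,0],[0.5,-0.1,1.5,0.6,0],[0.5,-0.2,1.5,0.6,0],[0.5,-0.1,1.5,0.6,0],[0.5,-0.2,1.5,0.5,0],[0.5,-0.1,1.5,0.5,0],[0.5,-0.1,1.5,0.4,0],[0.5,-0.2,1.5,0.4,0],[0.5,-0.1,1.5,0.3,0],[0.5,-0.2,1.5,0.3,0],[0.5,-0.1,1.5,0.3,0],[0.5,-0.2,1.5,0.3,0],[0.5,-0.1,1.5,0.3,0]]' && python3 -m handwheel '[[0.5,-0.1,1.5,0.1,0],[0.5,-0.2,1.5,0.1,0],[0.5,-0.1,1.5,0.1,0],[0.5,-0.2,1.5,0.1,0],[0.5,-0.1,1.5,0.1,0],[0.5,-0.2,1.5,0.1,0],[0.5,-0.1,1.5,0.1,0],[0.5,-0.1,1.5,-0.1,0],[0.5,-0.2,1.5,-0.1,0],[0.5,-0.1,1.5,-0.1,0],[0.5,-0.2,1.5,-0.1,0],[0.5,-0.1,1.5,-0.1,0],[0.5,-0.2,1.5,-0.1,0],[0.5,-0.1,1.5,-0.1,0]]' && python3 -m handwheel '[[0.5,-0.1,1.5,-0.3,0],[0.5,-0.2,1.5,-0.3,0],[0.5,-0.1,1.5,-0.3,0],[0.5,-0.2,1.5,-0.3,0],[0.5,-0.1,1.5,-0.3,0],[0.5,-0.2,1.5,-0.3,0],[0.5,-0.1,1.5,-0.3,0],[0.5,-0.1,1.5,-0.4,0],[0.5,-0.2,1.5,-0.5,0],[0.5,-0.1,1.5,-0.5,0],[0.5,-0.2,1.5,-0.5,0],[0.5,-0.1,1.5,-0.6,0],[0.5,-0.2,1.5,-0.6,0],[0.5,-0.1,1.5,-0.6,0]]'
```

```text
time: 25.02
tool_pos: [439.4, -44.5, 99.3]
eef_rot: [-3.142, 0.0, 0.097]
ft_force: [0.8, -2.8, 1.8]
gripper_width: 42.9
grip_force: 1.3
time: 26.18
tool_pos: [437.4, -23.5, 99.3]
eef_rot: [-3.142, 0.0, 0.096]
ft_force: [0.1, -2.4, 2.1]
gripper_width: 42.4
grip_force: 1.0
time: 27.35
tool_pos: [435.4, -2.6, 93.4]
eef_rot: [3.142, 0.0, 0.096]
ft_force: [-0.4, -1.8, 0.6]
gripper_width: 43.1
grip_force: 0.8
```

```bash
python3 -m handwheel '[[0.5,-0.1,1.5,-0.7,0],[0.5,-0.2,1.5,-0.8,0],[0.5,-0.1,1.5,-0.8,0],[0.5,-0.2,1.5,-0.8,0],[0.5,-0.1,1.5,-0.9,0],[0.5,-0.2,1.5,-0.9,0],[0.5,-0.1,1.5,-0.9,0]]' && python3 -m handwheel '[[0.5,0,1,-0.3,0],[0.5,0,1,0,0],[0.5,0,1,0,0],[0.5,0,0,0,0]]'&& python3 -m handwheel '[[0.5,0,1,0,0],[0.5,0,1,0,0],[0.5,0,0,0,0]]'
```

```text
time: 27.93
tool_pos: [434.5, 7.9, 87.7]
eef_rot: [3.141, 0.0, 0.096]
ft_force: [-0.8, -2.4, 2.7]
gripper_width: 42.8
grip_force: 1.3
time: 28.27
tool_pos: [434.2, 10.1, 87.1]
eef_rot: [3.141, 0.001, 0.096]
ft_force: [1.3, -4.9, -3.5]
gripper_width: 42.8
grip_force: 2.6
time: 28.52
tool_pos: [434.0, 11.2, 87.0]
eef_rot: [3.14, 0.001, 0.095]
ft_force: [2.2, -9.1, -3.5]
gripper_width: 42.6
grip_force: 4.3
```

```bash
python3 -m handwheel '[[0.5,0,1,0,0],[0.5,0,1,0,0],[0.5,0,0,0,0],[0.5,0,0,0,0]]'
```

```text
time: 28.85
tool_pos: [434.1, 11.6, 87.0]
eef_rot: [3.138, 0.002, 0.093]
ft_force: [2.5, -15.6, -4.8]
gripper_width: 42.5
grip_force: 7.7
```

At the stop. I back off to the middle, lift clear and check.

```bash
python3 -m handwheel '[[0.5,0,-3,0,0],[0.5,0,-3,0,0],[0.5,0,-4,0,0],[0.5,0,-4,0,0],[0.5,0,0,0,0],[0.5,0,0,6,0],[0.5,0,0,12,0],[0.5,0,0,20,0],[0.5,0,0,20,0],[0.5,-10,0,20,0],[0.5,-15,0,20,0],[0.5,-10,0,10,0],[0.5,0,0,0,0],[0.5,0,0,0,0],[0.5,0,0,0,0]]'; python3 - <<'E'
from h import *
im=robot.read_camera('wrist');s=robot.read_camera('scene');a=cv2.imread('pics/scene0.png')[...,::-1]
cv2.imwrite('pics/f.png',cv2.resize(s[190:370,270:450],(720,600),interpolation=2)[...,::-1])
d=np.abs(s.astype(int)-a).max(2);d[:260,:340]=0
m=cv2.morphologyEx((d>40).astype(np.uint8),cv2.MORPH_OPEN,np.ones((3,3)))
print([cv2.boundingRect(c) for c in cv2.findContours(m,0,2)[0]])
E
```

```text
time: 30.1
tool_pos: [399.8, 1.0, 195.3]
eef_rot: [-3.142, -0.0, 0.097]
ft_force: [0.3, 0.1, -0.5]
gripper_width: 42.8
grip_force: 0.0
[(189, 343, 48, 17), (317, 281, 46, 7), (340, 0, 4, 5)]
```

View pics/f.png

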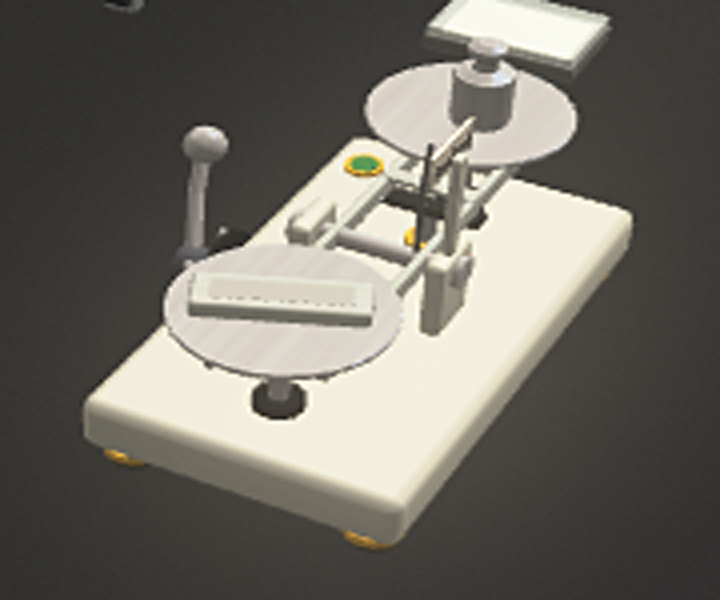

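The lever is back at its start position (knob at crop (206,143), scene (321.5,233)), the bar and weight are on their pans, and nothing else has changed except the bar's old place.

```bash
python3 -c "
from rig import robot
print(robot.finish_job())"
```

```text
the job is handed in; nothing more can be done
None
```

The middle-sized bar was laid in the middle of the free pan. The beam was freed, hung still for over two seconds, and is arrested again with bar and weight on their pans; the job was handed in at about 30 s of robot time.

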